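# Balance the lead-cored handle blank on the rest

## Robot

A 6-joint arm with a two-finger parallel gripper is mounted at the origin on a cart in front of the work surface, level with it; the furniture and walls round the work are solid. World frame = base frame: x ahead of the robot, y to its left, z up, the work surface at z = 0. Lengths are in mm, angles in rad, forces in N, time in s.
With the tool pointing down it reaches from about 350 to 975 mm from the base axis. Payload 7.1 kg.
Tool frame: the origin (TCP) lies midway between the tips of the shut fingers; the grasp point (between the pads) lies 19 mm behind it (ctrl.grasp_offset is the distance from the TCP to the grasp point, in mm); z points along the fingers, y is the line along which they close (so a half turn about z gives the same grasp; the last joint's range is limited). The gripper opens to 88 mm and grips with 3 to 60 N. Pads are 20 mm wide; open, the fingers measure 115 mm over their backs; the gripper's body (75 mm by 178 mm) begins 61 mm behind the grasp point.
Start: joints at [-0.019, 0.423, 1.63, -0, 1.089, -0.019], TCP at [624.984, 0.026, 192.275] pointing down, gripper open.
Joint ranges: [-3, 3], [-0.9, 2.11], [0.09, 2.58], [-1.31, 4.45], [0.11, 2.69], [-2.54, 2.54]. Speed limits (rad/s): [2.39, 2.39, 3.01, 3.14, 3.14, 3.14].

## Interface

Orientations are given as a rotation vector (axis times angle).
In Python, from workcell import ctrl gives the robot as it stands. The module is installed in compiled form; this text tells all that it offers.
- The arm moves only by the tool servo_tool, never from a script. Its argument "rows" is a list of rows, each a list of 7 numbers: the turn, a rotation vector about the tool's x, y, z as a fraction of full scale, then the shift along the tool's x, y, z as a fraction of full scale, then the finger opening in mm, from 0 to 87.8. A call has 1 to 10 rows; each row is the pose to reach, as a shift and turn from the pose commanded when the call began, along the tool's axes at that moment; what a row does not reach only later rows make up. Full scale, the value 1, is 20 cm for a shift and 1.5 rad for a turn. A row lasts 1/8 s, in which the tool goes at most 62.5 mm and 10.7 degrees, less where a joint would pass 70% of its speed; a pose out of reach is approached as far as the arm can. A call with a number of a shift or a turn outside -1 to 1 is refused whole. A call with a gripper value outside its range is refused whole. The fingers move at their own pace and stop on an object; the grip force is fixed at half the most. Time passes only in rows, so rows that repeat a pose let the fingers close. It gives the time, the measured TCP pose, the force, the opening and the grip force at its end, in the units of the state.
- ctrl.get_obs(): the state, without advancing time (a new reading comes with each control period).
- ctrl.get_image(name): name is "scene" or "side" or "wrist"; returns (picture, depth): 400x640x3 uint8, red, green, blue; 400x640 float32, mm along the optical axis (not along the pixel's ray), 0 where there is no reading.
- ctrl.camera_info(name): a dict with "intrinsics" (3x3 intrinsics, pixels), "R" (3x3) and "t" (3): a world point X has camera coordinates R X + t. Camera axes: x right, y down, z forward; pixel columns grow to the right and rows downward; lengths in mm; the calibration is good to about 2 mm. A picture is of the moment at which its call begins: read the wrist's pose just before it. camera_info takes no time and is no camera call; for the wrist camera it gives the pose at the moment of the call.
- ctrl.close_job(): hands the job in; it is judged then, once.
The state is a dict: "t": time; "qpos": joint angles; "qvel": joint speeds; "joint_torque": joint torques, N m; "ee_pos": TCP position; "orientation": TCP orientation; "ft_force": force on the tool from outside, world axes, zero at the start; "moment": the same for the moment, N m; "width": finger opening in mm; "grasp_force": force on a finger pad.
Only numpy, scipy, OpenCV 4.12 (cv2) and the standard library are available. Lean on these libraries where they do the work, as an engineer would, in place of code of your own. Each camera call takes 0.05 s, during which the arm holds its last target. There are 200 camera calls.

## Task

The handle blank has a hidden lead core, so its balance point may lie well off its middle. Lift it at trial points, in the fingers or on the rest, to find where it does not tip; then leave it level and balanced on the low rest alone, lying square across the short width of the rest's top. Set it down gently and leave the other things alone.

Things in the scene. Friction and masses are not known exactly. Their poses are not given: they have to be found in the camera images.
- handle_blank: Pale straight wooden bar, 340 mm long, 28 wide, 32 high, same steel cap on both ends, 0.70 kg, lying roughly along y. Origin: middle of its length, centre of the underside; x along the bar, z up. Unseen lead core fixed inside: balance point on the centre line up to 66 mm from the middle, either way, new each time. A firm grip holds it level even off balance; the pull then shows as wrist moment.
- rest: Balancing rest, screwed down: plywood base 80 (its x) by 100 (its y) by 12 mm; in its centre a dark post, flat rubber top 40 mm above the bench, 24 mm along x by 34 along y. Origin: centre of base underside; z up. The blank is to lie along the rest's x (either way round); if its balance point is not over the 24 mm, the heavy end dips to the bench when let go.
- rest_top (a point): Centre of the post's flat rubber top, 40 mm above the bench; axes as the rest's. A blank let go near the edge of its balance may rock on this top for 2 to 4 s before it lies still; wait for it before you call it done.
- tape_measure: Bystander: yellow pocket tape measure, 37x100x68 mm, standing on the bench right of the work; origin at the centre of its underside. Leave it alone.
- sanding_block: Bystander: wooden sanding block, 64x117x35 mm, lying flat right of the work; origin at the centre of its underside. Leave it alone.
- chisel: Bystander: chisel 273 mm long with orange handle, lying left of the work; origin at the centre of its underside. Leave it alone.
Not all that is in view belongs to the job. What is shaped like the rest but green or grey is not meant.

How it is judged:
By the outcome, as a careful person would: the job done as asked, in the order asked, and still so for the second after the job is handed in, with the robot touching nothing.
It also fails if it takes over 72 s, if anything falls off the work surface, if the arm or the gripper's body presses on something with over 40 N, if the wrist force passes 120 N, or if a joint passes its speed limit or range.

## Working session

There is one attempt and no reset: what is moved stays moved. The work goes in short steps, Python scripts to look and compute and a tool call to move; the robot and the scene stay as the last step left them, time stands still between calls to the robot, and variables do not carry over. Pictures are saved under pics/ and viewed, at most 10 in all, crops included, and the job is handed in when it is done.

Besides the shell and the picture viewer there is one more tool, called after "Request:" by a JSON object that holds its "op" and its "data", one argument or row to a line. servo_tool: Moves the arm, as the interface text tells. Its arguments: {"type":"object","properties":{"rows":{"type":"array","items":{"type":"array","items":{"type":"number"}}}},"required":["rows"]}

```bash
mkdir -p pics; cat > h.py <<'E'
import numpy as np, cv2
from workcell import ctrl
from scipy.spatial.transform import Rotation as Rn
def grab(n):
    ci=ctrl.camera_info(n); im,d=ctrl.get_image(n)
    return im,d,np.array(ci["intrinsics"]),np.array(ci["R"]),np.array(ci["t"])
def cloud(d,K,R,t):
    v,u=np.mgrid[:d.shape[0],:d.shape[1]]
    c=np.stack([(u-K[0,2])/K[0,0]*d,(v-K[1,2])/K[1,1]*d,d],-1)
    P=(c-t)@R; P[d<=0]=np.nan
    return P
def ray(u,v,z,K,R,t):
    w=R.T@np.linalg.solve(K,[u,v,1]); o=-R.T@t
    return o+w*(z-o[2])/w[2]
E
python3 - <<'E'
from h import *
for n in("scene","side"):
    g=grab(n); cv2.imwrite(f"pics/{n}0.png",g[0][...,::-1]); np.savez(f"{n}0.npz",*g)
    print(n,-g[3].T@g[4])
o=ctrl.get_obs(); print(o)
E
```

```text
scene [ -142.92287208 -1119.3865215    814.81895882]
side [  92.68364058  980.68868068 1078.57665173]
{'t': 0.1, 'qpos': array([-1.89958703e-02,  4.23754556e-01,  1.63062559e+00, -2.69715872e-05,
        1.08860274e+00, -1.90038136e-02]), 'qvel': array([-2.08789812e-03, -7.84451897e-05, -2.40507016e-03,  4.24065220e-04,
       -7.59953169e-04,  2.64984954e-03]), 'joint_torque': array([ 6.49496542e-04, -5.45618248e+01, -2.74323839e+01,  6.46709581e-02,
        1.88581715e-02,  1.54216096e-06]), 'ee_pos': array([6.24443823e+02, 3.07392672e-02, 1.91580903e+02]), 'orientation': array([-2.22072200e+00, -2.22076745e+00,  1.54108780e-03]), 'ft_force': array([-1.06435645,  0.25783542,  0.00767669]), 'moment': array([-0.00224411,  0.00313414,  0.01929642]), 'grasp_force': 0.0, 'width': 87.90955038827524}
```

View pics/scene0.png

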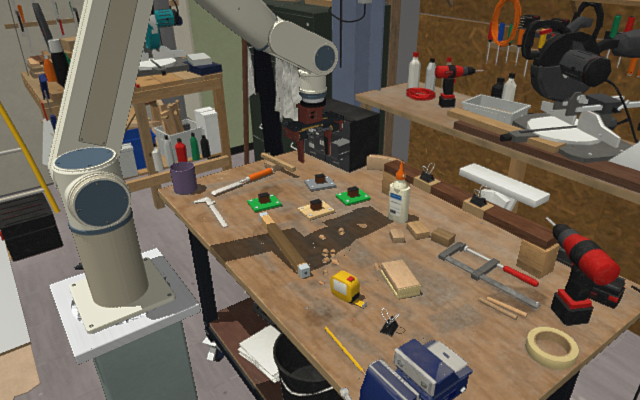

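View pics/side0.png

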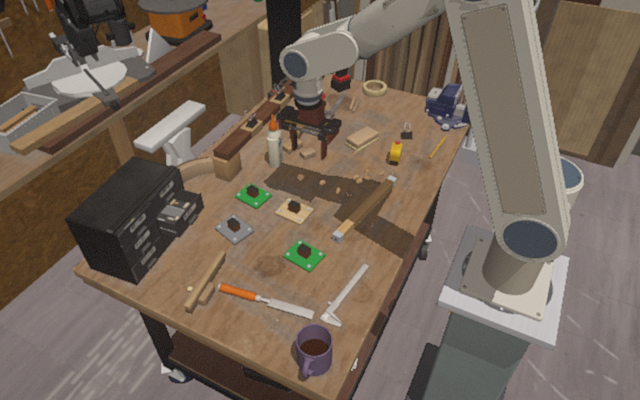

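The scene view shows the plywood rest at about (317,209). There are two green rest lookalikes at (265,202) and (352,196), and a grey one at (320,182). The bar runs from (265,215) to (304,270). 
In the side view the plywood rest is at (294,210), the green ones at (254,195) and (305,256), the grey one at (235,230), and the bar runs from (335,236) to (394,180). The wooden offcut at (205,280) could also be mistaken for the bar, but it is short and has no caps. I choose the plywood rest and the bar with steel caps.

```bash
python3 - <<'E'
from h import *
for n,(u0,u1,v0,v1) in {"side":(270,410,165,245),"scene":(255,345,190,285)}.items():
    z=np.load(n+"0.npz"); im,d,K,R,t=[z[f"arr_{i}"] for i in range(5)]
    P=cloud(d,K,R,t)
    if n=="side": cv2.imwrite("pics/crop0.png",cv2.resize(im[v0:v1,u0:u1,::-1],None,fx=5,fy=5,interpolation=cv2.INTER_CUBIC))
    C=P[v0:v1,u0:u1].reshape(-1,3); C=C[~np.isnan(C[:,0])]; I=im
    print(n,"bench z",np.median(C[np.abs(C[:,2])<6][:,2]))
    for nm,lo,hi in(("high",27,37),("post",37,46),("base",8,17)):
        S=C[(C[:,2]>lo)&(C[:,2]<hi)]
        # raster top-down 2mm, components
        g=np.zeros((500,500),np.uint8); ij=((S[:,:2]-[300,-450+0])/2).astype(int)
        ok=((ij>=0)&(ij<500)).all(1); g[ij[ok,0],ij[ok,1]]=255
        g=cv2.morphologyEx(g,cv2.MORPH_CLOSE,np.ones((5,5)))
        for c in cv2.findContours(g,cv2.RETR_EXTERNAL,cv2.CHAIN_APPROX_NONE)[0]:
            if cv2.contourArea(c)>40:
                (a,b),(w,h),an=cv2.minAreaRect(c); print(n,nm,"x",300+2*b,"y",-450+2*a,"size",2*w,2*h,"an",an)
E
```

```text
side bench z -1.5870883603077925
side high x 656.3934936523438 y 46.327911376953125 size 25.71215057373047 36.93858337402344 an 5.19442892074585
side high x 453.97296142578125 y -64.16217041015625 size 344.9090576171875 30.90700912475586 an 9.462322235107422
side post x 654.4706420898438 y 46.88238525390625 size 26.193845748901367 32.49977493286133 an 14.03624439239502
side base x 635.5245971679688 y -113.77047729492188 size 13.059762001037598 24.583084106445312 an 39.80556869506836
side base x 655.0819702148438 y 47.901611328125 size 80.75789642333984 101.40003967285156 an 5.19442892074585
side base x 576.4513549804688 y 158.7698974609375 size 28.409770965576172 17.497407913208008 an 48.8140754699707
side base x 536.4162445068359 y -187.30270385742188 size 17.204023361206055 38.378204345703125 an 36.02737808227539
scene bench z -0.8174761701172544
scene high x 539.3113250732422 y 183.16046142578125 size 21.95105743408203 38.07440185546875 an 29.05460548400879
scene high x 454.41786193847656 y -71.38372802734375 size 341.9864501953125 31.64265251159668 an 9.761774063110352
scene post x 657.0999755859375 y 40.699951171875 size 26.587217330932617 32.526912689208984 an 8.130102157592773
scene post x 541.0 y 189.0 size 34.0 30.0 an 90.0
scene base x 779.8399963378906 y 60.1199951171875 size 59.200008392333984 26.000003814697266 an 36.869895935058594
scene base x 657.1675109863281 y 38.345184326171875 size 84.35650634765625 103.16572570800781 an 4.085616588592529
scene base x 545.9045104980469 y 185.7471923828125 size 84.33650970458984 96.60485076904297 an 13.570435523986816
```

View pics/crop0.png

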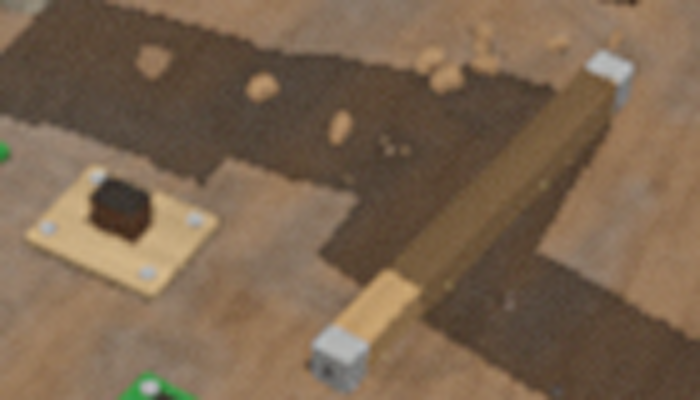

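The crop shows the plywood rest with its dark post at crop (122,210), and the steel-capped bar from (340,355) to (610,75). That confirms the choice. Next I take a wrist view for a finer fix.

```bash
cat >> h.py <<'E'
def rects(n,bands,box,minA=40,save=None):
    g=grab(n); P=cloud(g[1],*g[2:]); C=P.reshape(-1,3); C=C[~np.isnan(C[:,0])]
    if save: cv2.imwrite(save,g[0][...,::-1])
    C=C[(C[:,0]>box[0])&(C[:,0]<box[1])&(C[:,1]>box[2])&(C[:,1]<box[3])]
    if len(C)==0: print("none"); return g
    print("bench",np.median(C[np.abs(C[:,2])<6][:,2]))
    for lo,hi in bands:
        S=C[(C[:,2]>lo)&(C[:,2]<hi)]
        gr=np.zeros((700,900),np.uint8); ij=(S[:,:2]-[box[0],box[2]]).astype(int)
        ok=(ij[:,0]<700)&(ij[:,1]<900); gr[ij[ok,0],ij[ok,1]]=255
        gr=cv2.morphologyEx(gr,cv2.MORPH_CLOSE,np.ones((7,7)))
        gr=cv2.morphologyEx(gr,cv2.MORPH_OPEN,np.ones((7,7)))
        for c in cv2.findContours(gr,cv2.RETR_EXTERNAL,cv2.CHAIN_APPROX_NONE)[0]:
            if cv2.contourArea(c)>minA:
                (a,b),(w,h),an=cv2.minAreaRect(c); print((lo,hi),"x %.1f y %.1f size %.1f %.1f an %.2f"%(box[0]+b+.5,box[2]+a+.5,w+1,h+1,an))
    return g
E
python3 - <<'E'
from h import *
g=rects("wrist",[(8,16),(27,36),(36,46)],(300,800,-300,200),save="pics/w0.png")
print(-g[3].T@g[4],g[3])
E
```

```text
bench 0.01345222393204329
(8, 16) x 781.5 y 48.0 size 37.0 82.0 an 90.00
(8, 16) x 763.5 y 170.5 size 73.0 31.0 an 90.00
(8, 16) x 658.5 y 44.8 size 81.3 101.4 an 4.09
(8, 16) x 576.5 y -106.0 size 13.0 18.0 an 90.00
(8, 16) x 540.0 y 166.5 size 102.0 39.0 an 90.00
(27, 36) x 463.1 y -30.5 size 267.4 30.0 an 9.73
(36, 46) x 658.6 y 45.0 size 25.8 34.7 an 3.58
[625.00609784  83.45915842 384.06037763] [[ 9.99999358e-01  1.12777657e-03 -1.14249753e-04]
 [ 1.10993373e-03 -9.53714416e-01  3.00711791e-01]
 [ 2.30174075e-04 -3.00711724e-01 -9.53715055e-01]]
```

View pics/w0.png

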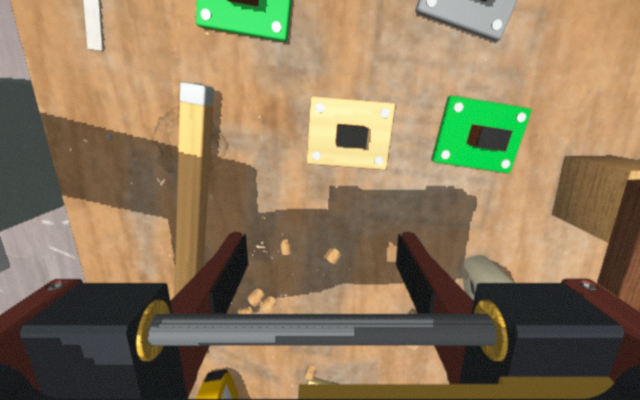

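The wrist view shows the rest at (350,133) and the bar's +y end cap at (195,95). Measured positions: rest at (658.5, 45) with its short axis about 4° off world y, and bar middle at about (457,-66), 9.7° off world y. I move above the bar's middle.

Request:
{"op": "servo_tool", "data": {
  "rows": [
    [0,0,0.06,-0.165,-0.42,0.2,87.8],
    [0,0,0.113,-0.33,-0.84,0.35,87.8],
    [0,0,0.113,-0.33,-0.84,0.35,87.8],
    [0,0,0.113,-0.33,-0.84,0.35,87.8],
    [0,0,0.113,-0.33,-0.84,0.35,87.8],
    [0,0,0.113,-0.33,-0.84,0.35,87.8]
  ]
}}

```text
t: 0.9
ee_pos: [459.2, -65.9, 123.0]
orientation: [2.4, 2.025, 0.003]
ft_force: [0.1, -0.4, 0.6]
width: 88.1
grasp_force: 0.0
```

```bash
python3 - <<'E'
from h import *
o=ctrl.get_obs(); print(o["ee_pos"],Rn.from_rotvec(o["orientation"]).as_matrix().round(3),o["ft_force"],o["moment"])
rects("wrist",[(26,37)],(300,800,-300,200))
z=np.load("side0.npz"); im,d,K,R,t=[z[f"arr_{i}"] for i in range(5)]
P=cloud(d,K,R,t); h=cv2.cvtColor(im,cv2.COLOR_RGB2HSV)
m=(h[...,0]>20)&(h[...,0]<32)&(h[...,1]>180)&(h[...,2]>120)&(P[...,2]>30)
Q=P[m]; print(len(Q),np.percentile(Q,[2,50,98],axis=0).round())
E
```

```text
[459.23694972 -65.9315582  123.0244472 ] [[ 0.168  0.986  0.003]
 [ 0.986 -0.168 -0.   ]
 [ 0.     0.003 -1.   ]] [ 0.07508799 -0.4172483   0.57472143] [ 0.0282084  -0.00505329 -0.04824563]
bench 0.15919432228041702
(26, 37) x 457.9 y -55.3 size 303.7 29.9 an 9.64
143 [[ 442. -374.   32.]
 [ 459. -330.   57.]
 [ 476. -318.   66.]]
```

Request:
{"op": "servo_tool", "data": {
  "rows": [
    [0,0,0,0,-0.0135,0.3,87.8],
    [0,0,0,0,-0.0135,0.5,87.8],
    [0,0,0,0,-0.0135,0.575,87.8],
    [0,0,0,0,-0.0135,0.575,87.8],
    [0,0,0,0,-0.0135,0.575,60],
    [0,0,0,0,-0.0135,0.575,20],
    [0,0,0,0,-0.0135,0.575,20],
    [0,0,0,0,-0.0135,0.575,20],
    [0,0,0,0,-0.0135,0.575,20],
    [0,0,0,0,-0.0135,0.575,20]
  ]
}}

```text
t: 2.2
ee_pos: [454.3, -65.5, 7.3]
orientation: [-2.402, -2.025, 0.0]
ft_force: [0.2, 0.3, 0.3]
width: 31.3
grasp_force: 0.0
```

Request:
{"op": "servo_tool", "data": {
  "rows": [
    [0,0,0,0,0,-0.05,20],
    [0,0,0,0,0,-0.15,20],
    [0,0,0,0,0,-0.25,20],
    [0,0,0,0,0,-0.25,20],
    [0,0,0,0,0,-0.25,20],
    [0,0,0,0,0,-0.25,20],
    [0,0,0,0,0,-0.25,20],
    [0,0,0,0,0,-0.25,20],
    [0,0,0,0,0,-0.25,20]
  ]
}}

```text
t: 3.32
ee_pos: [454.2, -65.5, 57.1]
orientation: [-2.401, -2.025, 0.0]
ft_force: [0.7, -0.5, -0.6]
width: 20.1
grasp_force: 0.0
```

```bash
cat >> h.py <<'E'
def mom(n=5):
    F=[];M=[]
    for i in range(n):
        o=ctrl.get_obs(); F.append(o["ft_force"]);M.append(o["moment"]); ctrl.get_image("wrist")
    R=Rn.from_rotvec(o["orientation"]).as_matrix()
    F=np.array(F);M=np.array(M); print("t",o["t"],"pos",o["ee_pos"],"w",o["width"],"g",o["grasp_force"],"yaw",np.degrees(np.arctan2(R[0,0],R[1,0])))
    print("F",F.mean(0),F.std(0),"M",M.mean(0),M.std(0),"M tool",R.T@M.mean(0))
    # force -W z at offset s along u=tool x : M=s u x (0,0,-W) 
    u=R[:,0]; a=np.cross(u,[0,0,-1]); print("s(W=6.87) mm",1000*(M@a)/6.87,"mean",1000*M.mean(0)@a/6.87)
E
python3 -c "
from h import *
mom(8)"
```

```text
t 3.675 pos [454.35305656 -65.52079996  57.29318127] w 19.890141872232743 g 0.0 yaw 9.71070409297071
F [ 0.20495418 -0.00180418  0.2529989 ] [0.30193492 0.41898254 0.43483187] M [ 0.00314549 -0.01244951  0.01318071] [0.0378823  0.03317869 0.02660075] M tool [-0.01174067  0.00520097 -0.01318037]
s(W=6.87) mm [ -1.02281948   0.3776325  -11.68036095   3.74820546  -2.6988886
  -5.85842819   5.05414313   6.02482667] mean -0.7569611824187626
```

The fingers are slower than I assumed and closed above the bar. I reopen them, check the bar and regrip.

Request:
{"op": "servo_tool", "data": {
  "rows": [
    [0,0,0,0,0,0,80],
    [0,0,0,0,0,0,80],
    [0,0,0,0,0,0,80],
    [0,0,0,0,0,0,80],
    [0,0,0,0,0,0,80],
    [0,0,0,0,0,0,80],
    [0,0,0,0,0,0,80],
    [0,0,0,0,0,0,80]
  ]
}}

```text
t: 4.72
ee_pos: [454.3, -65.5, 57.3]
orientation: [2.401, 2.025, 0.0]
ft_force: [1.1, -0.2, 0.8]
width: 79.9
grasp_force: 0.0
```

```bash
python3 -c "
from h import *
print(ctrl.get_obs()['ee_pos'])
rects('side',[(26,37)],(300,640,-300,150))
rects('wrist',[(26,37)],(300,640,-300,150))"
```

```text
[454.3406717  -65.5070876   57.27125495]
bench -1.6136454215081153
(26, 37) x 463.4 y -13.9 size 243.1 30.2 an 9.28
bench 0.07702752614831455
(26, 37) x 460.6 y -38.9 size 233.7 29.8 an 9.62
(26, 37) x 432.1 y -208.3 size 45.5 29.4 an 10.30
```

Request:
{"op": "servo_tool", "data": {
  "rows": [
    [0,0,0,0,0.009,0.15,60],
    [0,0,0,0,0.009,0.245,60],
    [0,0,0,0,0.009,0.245,50],
    [0,0,0,0,0.009,0.245,40],
    [0,0,0,0,0.009,0.245,20],
    [0,0,0,0,0.009,0.245,20],
    [0,0,0,0,0.009,0.245,20],
    [0,0,0,0,0.009,0.245,20],
    [0,0,0,0,0.009,0.245,20],
    [0,0,0,0,0.009,0.245,20]
  ]
}}

```text
t: 6.08
ee_pos: [456.1, -65.8, 8.3]
orientation: [-2.401, -2.025, 0.0]
ft_force: [-0.2, 0.0, -0.1]
width: 20.1
grasp_force: 0.0
```

Request:
{"op": "servo_tool", "data": {
  "rows": [
    [0,0,0,0,0,0,20],
    [0,0,0,0,0,0,20],
    [0,0,0,0,0,0,20]
  ]
}}

```text
t: 6.45
ee_pos: [456.1, -65.8, 8.3]
orientation: [-2.401, -2.025, 0.0]
ft_force: [-0.7, -0.4, 0.3]
width: 20.2
grasp_force: 0.0
```

```bash
python3 - <<'E'
from h import *
im,d,*_=grab("wrist"); cv2.imwrite("pics/w1.png",im[...,::-1])
g=grab("side"); 
p=g[2]@(g[3]@ctrl.get_obs()["ee_pos"]+g[4]); print(p[:2]/p[2]); u,v=(p[:2]/p[2]).astype(int)
c=g[0][v-60:v+60,u-80:u+80,::-1]; cv2.imwrite("pics/s1.png",cv2.resize(c,None,fx=5,fy=5))
E
```

```text
[365.11532471 208.61903265]
```

View pics/w1.png

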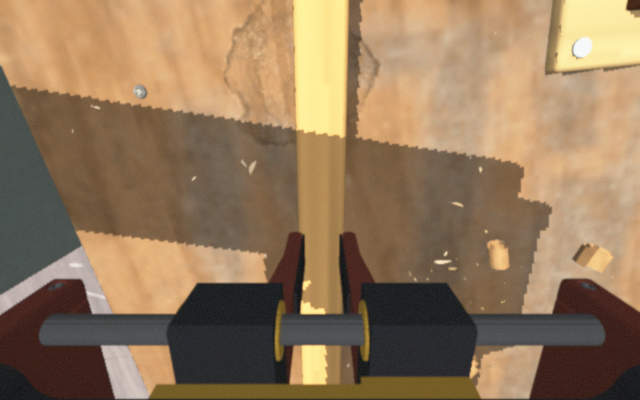

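View pics/s1.png

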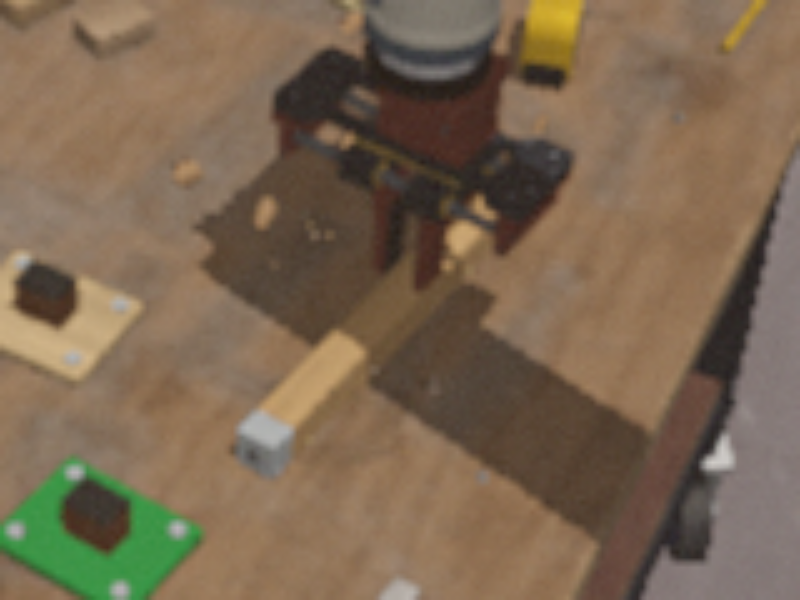

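The wrist view shows the fingers straddling the bar at tips (298,240) and (345,240), just about clear of its sides. The side view shows the same at (400,250) in the crop. So the reported opening isn't the true pad gap, and I command a tighter closing.

Request:
{"op": "servo_tool", "data": {
  "rows": [
    [0,0,0,0,0,0,10],
    [0,0,0,0,0,0,0],
    [0,0,0,0,0,0,0],
    [0,0,0,0,0,0,0],
    [0,0,0,0,0,0,0],
    [0,0,0,0,0,0,0]
  ]
}}

```text
t: 7.3
ee_pos: [456.1, -65.8, 8.3]
orientation: [2.402, 2.025, 0.0]
ft_force: [0.3, 0.4, -0.9]
width: 0.5
grasp_force: 0.0
```

```bash
python3 - <<'E'
from h import *
o=ctrl.get_obs();T=o["ee_pos"]; print(o)
A=[]
for n in("wrist","side"):
    g=grab(n); im,d,K,R,t=g; p=K@(R@T+t); p=p[:2]/p[2]; print(n,p)
    P=cloud(d,K,R,t)
    u,v=p.astype(int); v=min(v,330)
    c=im[max(v-60,0):v+60,u-60:u+60,::-1]; A.append(cv2.resize(c[:120,:120],(400,400)))
    m=(np.abs(P[...,0]-T[0])<60)&(np.abs(P[...,1]-T[1])<25)&(P[...,2]<80)
    r=(im[...,0]>1.7*im[...,2])&(im[...,0]<130)&m&(im[...,0]>1.7*im[...,1]); print("red pts",r.sum(),np.nanpercentile(P[r],[1,10,50,90,99],axis=0).round() if r.any() else "")
cv2.imwrite("pics/c2.png",np.hstack(A))
E
```

```text
{'t': 7.3, 'qpos': array([-1.69181468e-01,  5.12018015e-01,  2.08529669e+00,  1.94486800e-05,
        5.44250165e-01,  3.55601021e-04]), 'qvel': array([ 2.73788870e-04, -2.35633769e-03, -2.52540150e-05,  6.31714024e-04,
        1.14792457e-03, -1.94807187e-04]), 'joint_torque': array([-8.69416344e-04, -4.51315677e+01, -1.28530562e+01,  3.77560977e-02,
        1.54665759e-02,  2.29639753e-06]), 'ee_pos': array([456.10051966, -65.83265404,   8.28053082]), 'orientation': array([2.40155341e+00, 2.02535256e+00, 4.02398511e-05]), 'ft_force': array([ 0.30895787,  0.40861668, -0.89784787]), 'moment': array([ 0.03858815,  0.04812717, -0.05400613]), 'grasp_force': 0.0, 'width': 0.5168828283748188}
wrist [320.78426519 229.07318708]
red pts 1035 [[449. -57.  41.]
 [451. -56.  47.]
 [457. -55.  65.]
 [466. -53.  78.]
 [468. -53.  80.]]
side [365.11032502 208.61585014]
red pts 7 [[446. -71.  52.]
 [447. -65.  54.]
 [448. -57.  59.]
 [456. -54.  69.]
 [462. -53.  70.]]
```

View pics/c2.png

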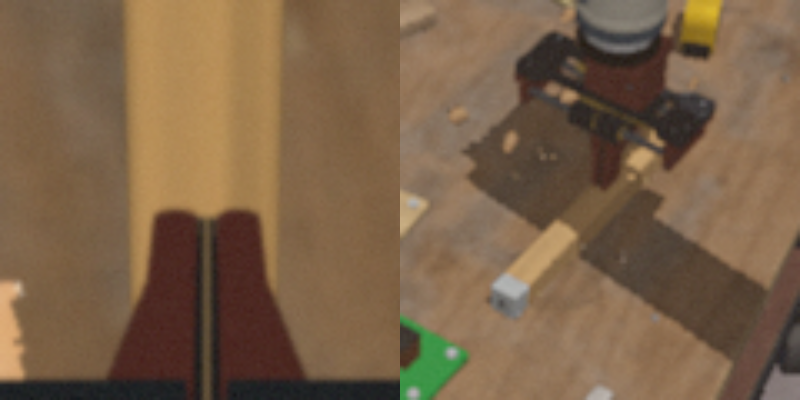

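The wrist crop shows the shut fingers on top of the bar, with tips at about crop (205,212). They are above it, not beside it. I measure where the tips really are relative to the reported TCP.

```bash
python3 - <<'E'
from h import *
print(ctrl.grasp_offset)
im,d,K,R,t=grab("wrist"); P=cloud(d,K,R,t)
for u in(310,330):
  for v in range(222,290,4): print(u,v,d[v,u].round(1),P[v,u].round(1),im[v,u])
E
```

```text
18.700000000000003
310 222 181.9 [452.3 -50.2  31.7] [179 139  85]
310 226 182.7 [451.8 -52.8  31.7] [177 137  85]
310 230 183.3 [451.4 -55.3  31.8] [176 137  87]
310 234 175.2 [451.9 -54.2  40. ] [73 41 29]
310 238 167.4 [452.3 -53.2  47.8] [79 42 37]
310 242 163.2 [452.4 -53.4  52.3] [76 39 34]
310 246 159.9 [452.5 -54.   56. ] [76 37 31]
310 250 154.5 [452.8 -53.5  61.4] [74 36 33]
310 254 149.7 [453.  -53.2  66.3] [76 42 34]
310 258 146.8 [453.  -53.7  69.5] [73 37 28]
310 262 143.2 [453.1 -53.7  73.3] [74 38 32]
310 266 139.8 [453.3 -53.8  76.8] [74 38 32]
310 270 136.4 [453.4 -53.7  80.4] [74 39 34]
310 274 133.8 [453.4 -54.   83.2] [74 40 31]
310 278 129.8 [453.7 -53.5  87.2] [78 43 38]
310 282 126.8 [453.8 -53.4  90.4] [63 40 35]
310 286 86.8 [458.9 -32.5 125.5] [27 32 32]
330 222 180.5 [464.1 -51.7  33. ] [165 129  80]
330 226 182.9 [463.6 -54.9  31.5] [167 130  82]
330 230 181.6 [463.3 -56.6  33.4] [163 126  78]
330 234 172.6 [463.3 -55.1  42.4] [76 40 36]
330 238 169.2 [463.  -55.8  46.2] [75 35 30]
330 242 163.2 [463.  -55.2  52.3] [76 41 34]
330 246 159.1 [462.8 -55.4  56.6] [74 38 33]
330 250 155.0 [462.7 -55.4  61. ] [78 43 38]
330 254 150.7 [462.6 -55.3  65.4] [74 39 31]
330 258 146.3 [462.5 -55.   70. ] [75 36 30]
330 262 142.9 [462.4 -55.1  73.5] [75 40 34]
330 266 140.6 [462.2 -55.7  76.1] [75 36 31]
330 270 136.8 [462.2 -55.4  80.1] [74 37 31]
330 274 133.0 [462.1 -55.   84. ] [73 37 26]
330 278 128.9 [462.1 -54.4  88.1] [77 41 32]
330 282 126.2 [462.  -54.5  90.9] [62 39 34]
330 286 87.3 [464.4 -33.7 125.1] [33 35 37]
```

By depth the finger tips sit at z≈39 with the TCP reported at 8.3. The fingers really end about 31 mm short of the reported TCP, and closing fully without contact agrees with that. I open, go down in cautious steps, and check force and depth.

Request:
{"op": "servo_tool", "data": {
  "rows": [
    [0,0,0,0,0,0,66],
    [0,0,0,0,0,0,66],
    [0,0,0,0,0,0,66],
    [0,0,0,0,0,0,66],
    [0,0,0,0,0,0,66],
    [0,0,0,0,0,0,66],
    [0,0,0,0,0,0.02,66],
    [0,0,0,0,0,0.03,66],
    [0,0,0,0,0,0.03,66]
  ]
}}

```text
t: 8.57
ee_pos: [455.9, -65.8, 2.0]
orientation: [-2.401, -2.025, 0.001]
ft_force: [-0.1, 0.4, 0.2]
width: 65.5
grasp_force: 0.0
```

```bash
python3 - <<'E'
from h import *
o=ctrl.get_obs(); print(o["t"],o["ee_pos"],o["ft_force"],o["width"])
im,d,K,R,t=grab("wrist"); P=cloud(d,K,R,t)
m=(np.abs(P[...,1]-o["ee_pos"][1])<14)&(np.abs(P[...,0]-o["ee_pos"][0])<75)&(im[...,0]>1.5*im[...,2])&(im[...,0]<110)
m[:200]=False
for u in(245,255,265,375,385,395):
    v=[(v,P[v,u].round(1).tolist()) for v in range(216,260,4)]; print(u,[(a,b[1],b[2]) for a,b in v])
E
```

```text
8.575 [455.86155888 -65.78607537   2.01302101] [-0.1419827   0.40515703  0.22941028] 65.53045112761548
245 [(216, -48.6, -0.3), (220, -51.2, 0.4), (224, -53.8, 1.3), (228, -56.7, 1.2), (232, -60.0, -0.1), (236, -63.2, -0.7), (240, -48.1, 42.1), (244, -47.7, 48.3), (248, -47.6, 53.5), (252, -48.5, 56.2), (256, -48.3, 61.3)]
255 [(216, -49.7, -0.1), (220, -52.5, 0.0), (224, -55.3, 0.1), (228, -58.2, 0.3), (232, -48.3, 32.2), (236, -48.6, 37.4), (240, -48.2, 44.1), (244, -48.1, 49.4), (248, -50.0, 50.3), (252, -50.4, 54.1), (256, -50.8, 57.7)]
265 [(216, -50.9, -0.4), (220, -53.7, -0.1), (224, -56.5, 0.0), (228, -59.4, 0.1), (232, -62.2, 0.4), (236, -65.0, 0.7), (240, -68.3, -0.1), (244, -57.0, 31.6), (248, -58.8, 33.2), (252, -61.1, 33.6), (256, -63.3, 34.3)]
375 [(216, -63.6, -0.7), (220, -66.1, 0.3), (224, -69.3, -0.2), (228, -71.5, 1.3), (232, -74.6, 1.1), (236, -77.9, 0.5), (240, -81.1, 0.0), (244, -84.4, -0.4), (248, -87.5, -0.3), (252, -90.3, 0.1), (256, -93.8, -0.4)]
385 [(216, -64.4, 0.3), (220, -67.3, 0.2), (224, -70.3, 0.1), (228, -74.1, -1.9), (232, -60.9, 32.2), (236, -60.6, 37.9), (240, -60.6, 42.7), (244, -61.8, 45.1), (248, -62.0, 49.0), (252, -62.3, 52.7), (256, -64.9, 52.1)]
395 [(216, -65.6, 0.1), (220, -68.3, 0.6), (224, -71.9, -1.0), (228, -74.4, 0.0), (232, -77.7, -0.6), (236, -61.7, 37.7), (240, -61.7, 42.5), (244, -61.1, 48.1), (248, -61.0, 52.5), (252, -60.6, 57.3), (256, -60.7, 61.0)]
```

Bench readings behind the tips confirm it: tips at about z 31 with TCP 2, a 29 mm offset. I go down another 25 mm.

Request:
{"op": "servo_tool", "data": {
  "rows": [
    [0,0,0,0,0,0.05,66],
    [0,0,0,0,0,0.09,66],
    [0,0,0,0,0,0.115,66],
    [0,0,0,0,0,0.115,66]
  ]
}}

```text
t: 9.12
ee_pos: [455.6, -65.8, -21.3]
orientation: [-2.401, -2.025, 0.001]
ft_force: [0.4, 0.1, -0.0]
width: 66.1
grasp_force: 0.0
```

Request:
{"op": "servo_tool", "data": {
  "rows": [
    [0,0,0,0,0,0.01,50],
    [0,0,0,0,0,0.01,40],
    [0,0,0,0,0,0.01,20],
    [0,0,0,0,0,0.01,20],
    [0,0,0,0,0,0.01,10],
    [0,0,0,0,0,0.01,10],
    [0,0,0,0,0,0.01,10],
    [0,0,0,0,0,0.01,10]
  ]
}}

```text
t: 10.12
ee_pos: [456.0, -65.8, -22.6]
orientation: [-2.401, -2.025, 0.0]
ft_force: [-2.0, -0.0, 4.6]
width: 28.1
grasp_force: 30.0
```

Gripped, width 28.1 at 30 N. I lift and read the wrist moment.

Request:
{"op": "servo_tool", "data": {
  "rows": [
    [0,0,0,0,0,-0.02,10],
    [0,0,0,0,0,-0.08,10],
    [0,0,0,0,0,-0.16,10],
    [0,0,0,0,0,-0.25,10],
    [0,0,0,0,0,-0.25,10],
    [0,0,0,0,0,-0.25,10],
    [0,0,0,0,0,-0.25,10]
  ]
}}

```text
t: 11.0
ee_pos: [455.6, -65.7, 26.8]
orientation: [-2.401, -2.025, 0.001]
ft_force: [0.3, 0.6, -7.4]
width: 28.1
grasp_force: 30.0
```

```bash
python3 -c "
from h import *
mom(12)
rects('side',[(66,86)],(300,640,-300,150))
"
```

```text
t 11.55 pos [456.08519016 -65.83449779  27.24367161] w 27.709805811398564 g 29.998681247234344 yaw 9.709357321077828
F [ 0.20498866  0.02364442 -6.98836515] [0.3707643  0.44238341 0.47762563] M [ 0.24342001 -0.03181274 -0.01041663] [0.02548743 0.032413   0.0377344 ] M tool [0.00969604 0.24529886 0.01040731]
s(W=6.87) mm [-26.46686309 -38.81354761 -35.65818261 -33.64784355 -35.3329933
 -40.38295439 -37.44121787 -40.18800399 -40.60857222 -34.85848293
 -33.37587811 -31.6944123 ] mean -35.7057459984018
bench -1.5400712604592113
(66, 86) x 464.1 y 15.4 size 183.9 44.0 an 7.08
(66, 86) x 426.8 y -211.2 size 35.2 16.4 an 55.49
```

Balance is about 36 mm toward −y from the grip. I set the bar down, shift the grip there and verify.

Request:
{"op": "servo_tool", "data": {
  "rows": [
    [0,0,0,0,0,0.1,10],
    [0,0,0,0,0,0.19,10],
    [0,0,0,0,0,0.235,10],
    [0,0,0,0,0,0.247,10],
    [0,0,0,0,0,0.247,10],
    [0,0,0,0,0,0.247,35],
    [0,0,0,0,0,0.247,50],
    [0,0,0,0,0,0.247,50],
    [0,0,0,0,0,0.247,50],
    [0,0,0,0,0,0.247,50]
  ]
}}

```text
t: 12.9
ee_pos: [456.2, -65.8, -22.1]
orientation: [2.401, 2.025, 0.0]
ft_force: [0.3, -0.9, -0.5]
width: 50.3
grasp_force: 0.0
```

Request:
{"op": "servo_tool", "data": {
  "rows": [
    [0,0,0,-0.09,0,0,50],
    [0,0,0,-0.18,0,0,50],
    [0,0,0,-0.18,0,0,50],
    [0,0,0,-0.18,0,0,30],
    [0,0,0,-0.18,0,0,10],
    [0,0,0,-0.18,0,0,10],
    [0,0,0,-0.18,0,0,10],
    [0,0,0,-0.18,0,0,10],
    [0,0,0,-0.18,0,0,10]
  ]
}}

```text
t: 14.02
ee_pos: [450.0, -101.1, -22.2]
orientation: [-2.401, -2.025, -0.0]
ft_force: [0.8, 2.9, -0.9]
width: 28.1
grasp_force: 30.0
```

Request:
{"op": "servo_tool", "data": {
  "rows": [
    [0,0,0,0,0,-0.02,10],
    [0,0,0,0,0,-0.1,10],
    [0,0,0,0,0,-0.25,10],
    [0,0,0,0,0,-0.4,10],
    [0,0,0,0,0,-0.5,10],
    [0,0,0,0,0,-0.5,10],
    [0,0,0,0,0,-0.5,10],
    [0,0,0,0,0,-0.5,10],
    [0,0,0,0,0,-0.5,10]
  ]
}}

```text
t: 15.15
ee_pos: [449.4, -101.2, 77.1]
orientation: [-2.4, -2.025, 0.002]
ft_force: [0.6, 0.3, -6.7]
width: 27.8
grasp_force: 30.0
```

```bash
python3 -c "
from h import *
mom(20)
rects('wrist',[(8,16),(36,46)],(560,760,-60,150))
"
```

```text
t 16.1 pos [ 450.031563   -101.30999805   77.88730256] w 28.018272030861272 g 29.997466206550598 yaw 9.712370439454189
F [ 3.10426706e-03  7.22669091e-02 -6.88600171e+00] [0.43063464 0.54853894 0.46826456] M [-2.36129137e-03  1.62731347e-05 -2.11156405e-03] [0.03306168 0.02927683 0.02356549] M tool [-0.0003823  -0.00233022  0.00211154]
s(W=6.87) mm [  0.62968676   9.33974624  -2.37697837  -0.98390142  -2.50933854
  -7.45518123   3.43170897  -5.12637263  -1.75467967  -0.24812018
   2.58929655   4.75218654  -1.37427304   8.12351821 -10.61325406
   7.0670639    3.9047938    2.10574265  -5.24994446   2.53197527] mean 0.33918376375280157
bench 0.342654614705488
(8, 16) x 654.9 y 14.3 size 20.5 101.2 an 4.76
```

The moment is zero (0.3 ± 1 mm), so the grip is at the balance point. I carry the bar to above the rest, turning −5.5°.

Request:
{"op": "servo_tool", "data": {
  "rows": [
    [0,0,-0.004,0.06,0.06,0,10],
    [0,0,-0.012,0.17,0.17,0,10],
    [0,0,-0.025,0.33,0.33,0,10],
    [0,0,-0.04,0.5,0.5,0,10],
    [0,0,-0.052,0.67,0.67,0,10],
    [0,0,-0.06,0.8,0.8,0,10],
    [0,0,-0.064,0.87,0.877,0,10],
    [0,0,-0.064,0.897,0.904,0,10],
    [0,0,-0.064,0.897,0.904,0,10],
    [0,0,-0.064,0.897,0.904,0,10]
  ]
}}

```text
t: 17.45
ee_pos: [657.5, 44.6, 77.6]
orientation: [-2.301, -2.137, 0.002]
ft_force: [0.7, -0.7, -8.1]
width: 27.4
grasp_force: 30.0
```

Request:
{"op": "servo_tool", "data": {
  "rows": [
    [0,0,0,0,0,0.05,10],
    [0,0,0,0,0,0.1,10],
    [0,0,0,0,0,0.15,10],
    [0,0,0,0,0,0.18,10],
    [0,0,0,0,0,0.2,10],
    [0,0,0,0,0,0.2,10],
    [0,0,0,0,0,0.2,10]
  ]
}}

```text
t: 18.32
ee_pos: [658.8, 45.1, 38.2]
orientation: [2.301, 2.138, 0.001]
ft_force: [1.1, -0.7, -6.2]
width: 27.9
grasp_force: 30.0
```

```bash
python3 - <<'E'
from h import *
mom(6)
A=[]
for n in("wrist","side","scene"):
    print(n); g=rects(n,[(8,16)],(590,720,-40,130),minA=400)
    if n=="wrist": A.append(g[0][:400:,160:480,::-1])
    else: 
        p=g[2]@(g[3]@[658,45,50]+g[4]); u,v=(p[:2]/p[2]).astype(int)
        A.append(cv2.resize(g[0][v-50:v+50,u-30:u+30,::-1],(240,400)))
cv2.imwrite("pics/h3.png",np.hstack(A))
E
```

```text
t 18.575 pos [658.66824453  45.03556932  38.13601665] w 27.74855054242507 g 29.997497498989105 yaw 4.210050100168798
F [ 0.0253641  -0.29026642 -6.51638477] [0.69705876 0.51635148 0.50351373] M [-0.01245886  0.01473837  0.01259516] [0.02678243 0.02744587 0.02611824] M tool [ 0.01378465 -0.01350175 -0.01260028]
s(W=6.87) mm [ 3.12088109 -3.36060809  2.27167429  8.49566142  3.3928426  -2.12374294] mean 1.966118063310676
wrist
bench 0.04664884078121743
(8, 16) x 694.3 y 43.2 size 80.0 29.0 an 3.37
(8, 16) x 623.1 y 48.3 size 80.7 30.5 an 4.24
side
bench -1.4387791861440615
(8, 16) x 631.0 y 67.5 size 42.0 41.0 an 90.00
scene
bench -0.7744478264859971
(8, 16) x 667.0 y 9.1 size 20.4 41.1 an 24.44
```

View pics/h3.png

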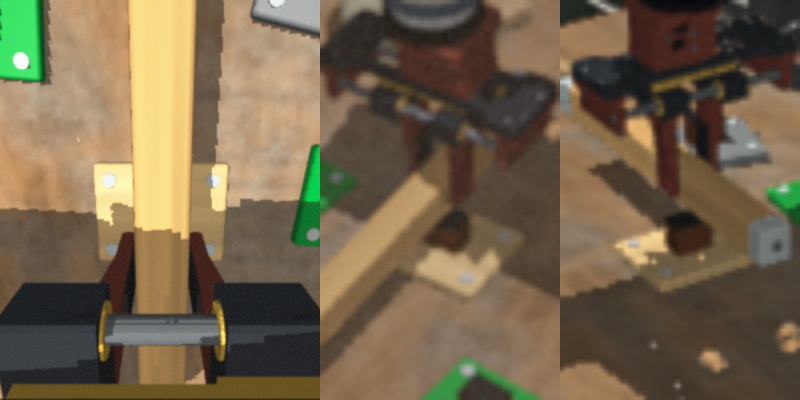

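The wrist view shows the bar centred over the plywood base at (160,215) and parallel to it. The base pieces give yaw 4.1° and centre (658.7,45.7), against the tool at (658.7,45.0) and 4.2°. The side and scene crops show the post directly beneath. I lower gently.

Request:
{"op": "servo_tool", "data": {
  "rows": [
    [0,0,0,0.003,0,0.03,10],
    [0,0,0,0.003,0,0.06,10],
    [0,0,0,0.003,0,0.08,10],
    [0,0,0,0.003,0,0.09,10],
    [0,0,0,0.003,0,0.095,10],
    [0,0,0,0.003,0,0.098,10],
    [0,0,0,0.003,0,0.098,10]
  ]
}}

```text
t: 19.65
ee_pos: [658.6, 45.6, 18.4]
orientation: [2.301, 2.138, 0.0]
ft_force: [-0.7, -0.8, -6.7]
width: 27.8
grasp_force: 30.0
```

Request:
{"op": "servo_tool", "data": {
  "rows": [
    [0,0,0,0,0,0.002,10],
    [0,0,0,0,0,0.003,10],
    [0,0,0,0,0,0.003,10]
  ]
}}

```text
t: 20.02
ee_pos: [658.7, 45.6, 17.9]
orientation: [2.302, 2.138, 0.0]
ft_force: [-0.2, 0.0, -4.4]
width: 27.6
grasp_force: 30.0
```

Contact has begun, since the load on the wrist is falling. I press about half a millimetre more, then open slowly.

Request:
{"op": "servo_tool", "data": {
  "rows": [
    [0,0,0,0,0,0.0015,10],
    [0,0,0,0,0,0.0015,10],
    [0,0,0,0,0,0.0015,29],
    [0,0,0,0,0,0.0015,31],
    [0,0,0,0,0,0.0015,34],
    [0,0,0,0,0,0.0015,40],
    [0,0,0,0,0,0.0015,50],
    [0,0,0,0,0,0.0015,60],
    [0,0,0,0,0,0.0015,60],
    [0,0,0,0,0,0.0015,60]
  ]
}}

```text
t: 21.28
ee_pos: [658.6, 45.6, 17.4]
orientation: [-2.302, -2.138, -0.0]
ft_force: [-0.5, 0.1, 0.5]
width: 59.7
grasp_force: 0.0
```

Request:
{"op": "servo_tool", "data": {
  "rows": [
    [0,0,0,0,0,-0.03,60],
    [0,0,0,0,0,-0.12,60],
    [0,0,0,0,0,-0.3,60],
    [0,0,0,0,0,-0.5,60],
    [0,0,0,0,0,-0.7,60],
    [0,0,0,0,0,-0.7,60],
    [0,0,0,0,0,-0.7,60],
    [0,0,0,0,0,-0.7,60],
    [0,0,0,0,0,-0.7,60],
    [0,0,0,0,0,-0.7,60]
  ]
}}

```text
t: 22.52
ee_pos: [658.2, 45.6, 156.6]
orientation: [-2.301, -2.138, 0.002]
ft_force: [-0.5, 0.6, -0.2]
width: 60.3
grasp_force: 0.0
```

Request:
{"op": "servo_tool", "data": {
  "rows": [
    [0,0,0,0,0,0,60],
    [0,0,0,0,0,0,60],
    [0,0,0,0,0,0,60],
    [0,0,0,0,0,0,60],
    [0,0,0,0,0,0,60],
    [0,0,0,0,0,0,60],
    [0,0,0,0,0,0,60],
    [0,0,0,0,0,0,60],
    [0,0,0,0,0,0,60],
    [0,0,0,0,0,0,60]
  ]
}}

```text
t: 23.78
ee_pos: [658.5, 45.6, 157.3]
orientation: [-2.302, -2.138, 0.0]
ft_force: [-0.4, -0.1, -0.6]
width: 59.7
grasp_force: 0.0
```

Request:
{"op": "servo_tool", "data": {
  "rows": [
    [0,0,0,0,0,0,60],
    [0,0,0,0,0,0,60],
    [0,0,0,0,0,0,60],
    [0,0,0,0,0,0,60],
    [0,0,0,0,0,0,60],
    [0,0,0,0,0,0,60],
    [0,0,0,0,0,0,60],
    [0,0,0,0,0,0,60],
    [0,0,0,0,0,0,60],
    [0,0,0,0,0,0,60]
  ]
}}

```text
t: 25.02
ee_pos: [658.5, 45.6, 157.4]
orientation: [2.302, 2.138, -0.0]
ft_force: [0.8, 0.5, -0.2]
width: 60.0
grasp_force: 0.0
```

```bash
python3 - <<'E'
from h import *
print(ctrl.get_obs()["ft_force"],ctrl.get_obs()["t"])
g=rects("wrist",[(8,16),(64,80)],(560,760,-200,250),save="pics/f.png")
for n in("wrist","side","scene"):
    P=cloud(*[(x) for x in grab(n)[1:]]).reshape(-1,3)
    P=P[(P[:,2]>60)&(P[:,2]<85)]
    u=np.array([np.sin(np.radians(4.2)),np.cos(np.radians(4.2))]); r=P[:,:2]-[658.7,45.5]
    s=r@u; w=r@[u[1],-u[0]]; k=(np.abs(w)<9)&(np.abs(s)<220)
    print(n,k.sum(),"s range",s[k].min(),s[k].max(),"z slope per 100mm",100*np.polyfit(s[k],P[k,2],1)[0],"z0",np.median(P[k,2]))
p=grab("side"); q=p[2]@(p[3]@[658,45,50]+p[4]); u,v=(q[:2]/q[2]).astype(int)
cv2.imwrite("pics/f2.png",cv2.resize(p[0][v-75:v+75,u-100:u+100,::-1],(800,600)))
E
```

```text
[ 0.76579234  0.47887684 -0.2428951 ] 25.025
bench 0.09055809940460335
(8, 16) x 743.5 y 191.5 size 49.0 33.0 an -0.00
(8, 16) x 692.2 y 43.1 size 79.9 34.1 an 4.33
(8, 16) x 625.6 y 47.9 size 80.4 35.1 an 3.81
(8, 16) x 576.5 y -106.5 size 11.0 15.0 an 90.00
(8, 16) x 578.5 y 188.5 size 37.0 83.0 an 90.00
(64, 80) x 660.2 y 58.6 size 295.6 29.7 an 4.24
wrist 6131 s range -134.25339743108609 160.15732745280624 z slope per 100mm 0.09075632947701422 z0 72.04928350266607
side 456 s range -132.77129848394287 209.50868300040833 z slope per 100mm -0.15092217210086234 z0 70.18276167343572
scene 256 s range -143.78544598524576 195.37031107063234 z slope per 100mm 0.17778014873870288 z0 70.67382729684559
```

View pics/f2.png

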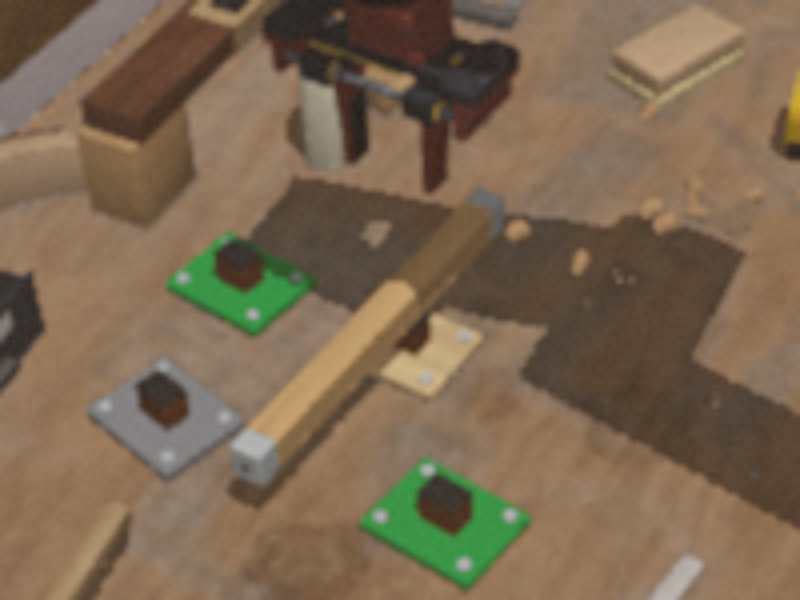

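The view shows the bar level on the plywood rest at (410,325) and clear of the bench at both ends. The slope is about 0.1 mm per 100 mm and its yaw is 4.2°, matching the base. It has stayed put for 3.7 s and the gripper is clear, so I hand the job in.

```bash
python3 -c "
from workcell import ctrl
print(ctrl.close_job())"
```

```text
the job is handed in; nothing more can be done
None
```

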